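Press the lid of a sharps pail home, square

TASK

Put the new sharps pail into service. Lift the loose pink lid by the neck of its turret, set it level on the mouth of the red pail, push it straight down by the neck just until its plug has started in the seal, with its rim still a good centimetre above the pail's, and let go. Then press it fully home on its flat rim, a few millimetres at a time on opposite sides in turn, leaving the turret alone, so that it goes down square and never cocks, until the rim is flush on the pail all round; leave the other things on the bench where they are.

Things in the scene. Friction and masses are not known exactly. Their poses are not given: they have to be found in the camera images.
- lid: the loose pink lid, about 200 g, round, standing right way up on its plug. Origin on its axis at the underside of the flat rim (33 mm above the bench at the start), z up. Below: plug 140 mm across, 33 mm deep, its lowest 7.5 mm tapering to 128 mm. Above: flat rim 172 mm across, 5 mm thick, bare from 54 to 86 mm off the axis: press here, 72 to 80 mm off the axis. Its middle carries the turret.
- turret: the stepped turret, one piece with the lid; origin on the lid's axis on the top face of the rim (5 mm above the lid's origin), z up. A shoulder 108 mm across and 22 mm high; on it the upright round neck, 56 mm across, from 22 to 54 mm above this origin, its drop hole shut by a grey flap 4 mm below the top. Grasp the neck across its outside, from above.
- pail: the red pail, fixed in its square beige holder (186 mm a side, 45 mm high): it does not move. Origin under its centre on the bench, z up. Bore 142 mm across, rim 156 mm across and 115 mm above the bench, an outer bead 164 mm across.
- pail_mouth (a point): centre of the pail's mouth, level with the top of its rim. Set on the rubber seal inside it, the lid rests with its rim's underside 20 mm above this point; pushed down by the neck (6 to 15 N) it has started in the seal at 15 mm: stop at 12 to 14. Pressed near its edge it then goes down at 3 to 10 N, the far side rising a little, and stays where left. One side 8 mm lower than the other is cocking.
- red_rack: orange rack of capped tubes, 96 x 216 mm, 90 mm high; origin under its centre; a bystander
- white_rack: white rack with amber tubes, 100 x 200 mm, 98 mm high; origin under its centre; a bystander
- cup: specimen jar with orange cap, 62 mm across, 66 mm high; origin under its centre; a bystander
- marker: marker pen lying, 140 mm long, 20 mm high; origin under its middle, x along it; a bystander
- spray: white bottle with blue cap, 68 mm across, 190 mm high; origin under its centre; a bystander
- gloves: box of gloves, 125 x 235 mm, 75 mm high; origin under its centre; a bystander
- label_bin: green open bin, 120 x 180 mm, 80 mm high with its contents; origin under its centre; a bystander

How it is judged:
On the way, in this order (a step that is already met when the one before it is completed fails the run):
1. the lid stands level, started in the seal of the pail's mouth, and is let go (horizontal distance between lid and pail_mouth below 0.006 m and z of lid in the frame of pail_mouth between 0.008 and 0.0165 m and angle between lid's own z axis and vertical below 0.04 rad and contact force between the fingers and lid below 0.2 N), for 0.2 s.
2. the lid has gone in half way, square (horizontal distance between lid and pail_mouth below 0.006 m and z of lid in the frame of pail_mouth below 0.006 m and angle between lid's own z axis and vertical below 0.06 rad), for 0.1 s.
At the end, for the whole second after the job is handed in: the lid sits fully home in the pail's mouth: the underside of its rim within 2 mm of the pail's rim at the middle and level within 0.02 rad (about 1.5 mm at the edge), centred within 4 mm and at rest (horizontal distance between lid and pail_mouth below 0.004 m and z of lid in the frame of pail_mouth between -0.003 and 0.002 m and angle between lid's own z axis and vertical below 0.02 rad and linear speed of lid below 0.02 m/s); the robot touches nothing.
It fails at once if the lid is cocked in the mouth: tilted more than 0.07 rad, one edge some 12 mm lower than the other (horizontal distance between lid and pail_mouth below 0.03 m and z of lid in the frame of pail_mouth below 0.0165 m and angle between lid's own z axis and vertical above 0.07 rad).
It fails at once if the turret is held or pushed with the lid's rim less than 8 mm above the pail's (horizontal distance between lid and pail_mouth below 0.03 m and z of lid in the frame of pail_mouth below 0.008 m and contact force between any of the fingers, the arm and turret above 0.5 N).
It fails at once if another thing on the bench is shifted by more than 25 mm or knocked over (distance of any of red_rack, white_rack, cup, marker, spray, gloves, label_bin from where it was at the start of the episode above 0.025 m or angle between any of cup, spray, red_rack, white_rack, gloves, label_bin's own z axis and vertical above 0.5 rad).
It also fails if it takes over 72 s, if anything falls off the work surface, if the arm or the gripper's body presses on something with over 40 N, if the wrist force passes 120 N, or if a joint passes its speed limit or range.

ROBOT

A 6-joint arm with a two-finger parallel gripper is mounted at the origin on the work surface. World frame = base frame: x ahead of the robot, y to its left, z up, the work surface at z = 0. Lengths are in m, angles in rad, forces in N, time in s.
With the tool pointing down it reaches from about 0.375 to 0.9 m from the base axis. Payload 3.1 kg.
Tool frame: the origin (TCP) lies between the finger pads; the fingertips stand manip.nose_length ahead of it and the grasp point (between the pads) lies 5 mm behind it (manip.nose_length is the distance from the TCP to the fingertips, in m); z points along the fingers, y is the line along which they close (so a half turn about z gives the same grasp; the last joint's range is limited). The gripper opens to 85 mm and grips with 20 to 120 N. Pads are 22 mm wide; open, the fingers measure 114 mm over their backs; the gripper's body (76 mm by 85 mm) begins 54 mm behind the grasp point. The pads swing forward as they close: fully open they stand 13 mm farther back than shut.
Start: joints at [0.959, 0.527, 1.433, -0, 1.181, -0.178], TCP at [0.263, 0.567, 0.245] pointing down, gripper open.
Joint ranges: [-3.08, 3.08], [-0.75, 2.2], [0.22, 2.44], [-1.43, 4.57], [0, 2.65], [-2.85, 2.85]. Speed limits (rad/s): [2.79, 2.79, 3.14, 3.14, 3.14, 3.14].

INTERFACE

Orientations are given as a unit quaternion [x, y, z, w].
In Python, from station import monitor, eyes, job, manip gives the robot as it stands.
- The arm moves only by the shell command python3 -m pendant 'ROWS' [FORCE]. ROWS is JSON, a list that holds one entry, the list of rows, each a list of 7 numbers: the shift along the tool's x, y, z as a fraction of full scale, then the turn, a rotation vector about the tool's x, y, z as a fraction of full scale, then the opening, from 0 (shut) to 1 (fully open). A call has 1 to 20 rows; each row shifts and turns the commanded pose from where the row before left it, along the tool's axes as they then stand; what a row does not reach is not made up. Full scale, the value 1, is 800 mm for a shift and 0.12 rad for a turn. A row lasts 1/10 s, in which the tool goes at most 50 mm and 8.59 degrees, less where a joint would pass 70% of its speed; a pose out of reach is approached as far as the arm can. A call with a number of a shift or a turn outside -1 to 1 is refused whole. A call with a gripper value outside its range is refused whole. The fingers move at their own pace and stop on an object; FORCE is the grip in N (left out, the last holds). Time passes only in rows, so rows that do not move let the fingers close. It gives the time, the measured TCP pose, the force, the opening and the grip force at its end, in the units of the state.
- monitor.sense(): the state, without advancing time (a new reading comes with each control period).
- eyes.snapshot(name): name is "scene" or "top" or "wrist"; returns a dict with "pixels" (420x560x3 uint8, red, green, blue), "depth" (420x560 float32, m along the optical axis (not along the pixel's ray), 0 where there is no reading), "intrinsics" (3x3 intrinsics, pixels), "eye" and "attitude" of the camera in the world. Camera axes: x right, y down, z forward; pixel columns grow to the right and rows downward; lengths in m; the calibration is good to about 2 mm. The wrist camera is an equidistant fisheye: a pixel r from the principal point sees the ray r / f radians off the axis. A picture is of the moment at which its call begins.
- job.sign_off(): hands the job in; it is judged then, once.
The state is a dict: "t": time; "q": joint angles; "qd": joint speeds; "tau": joint torques, N m; "tcp_pos": TCP position; "tool_rot": TCP orientation; "force": force on the tool from outside, world axes, zero at the start; "ft_torque": the same for the moment, N m; "finger_gap": opening from 0.0 (shut) to 1.0 (fully open); "gripper_force": force on a finger pad.
Only numpy, scipy, OpenCV 4.12 (cv2) and the standard library are available. Lean on these libraries where they do the work, as an engineer would, in place of code of your own. Each camera call takes 0.05 s, during which the arm holds its last target. There are 200 camera calls.

## Working session

There is one attempt and no reset: what is moved stays moved. The work goes in short steps, Python scripts to look and compute and a shell command to move; the robot and the scene stay as the last step left them, time stands still between calls to the robot, and variables do not carry over. Pictures are saved under pics/ and viewed, at most 10 in all, crops included, and the job is handed in when it is done.

```bash
ls; mkdir -p pics
cat > h.py <<'E'
import numpy as np, cv2
from station import monitor, eyes, job, manip
from scipy.spatial.transform import Rotation as R
def cloud(s):
    K=np.array(s["intrinsics"]);d=s["depth"];v,u=np.indices(d.shape)
    p=np.stack([(u-K[0,2])/K[0,0]*d,(v-K[1,2])/K[1,1]*d,d],-1)
    a=np.array(s["attitude"]);M=a if a.shape==(3,3) else R.from_quat(a).as_matrix()
    w=p@M.T+np.array(s["eye"]); w[d==0]=np.nan
    return w
def save(s,n): cv2.imwrite("pics/"+n,s["pixels"][:,:,::-1])
E
python3 - <<'E'
from h import *
for n in("top","scene"):
    s=eyes.snapshot(n);save(s,n+"0.png");np.savez(n+"0.npz",**s);print(n,s["eye"],s["attitude"])
print(monitor.sense(),manip.nose_length)
E
```

```text
pics
top [ 0.46340072 -0.0302222   1.38638343] [-0.70604604  0.70648034 -0.04018127  0.02774853]
scene [1.059193   0.4089018  1.19777221] [ 0.39637013  0.87861378 -0.24283068 -0.10937006]
{'t': 0.1, 'q': array([ 9.58503200e-01,  5.28379332e-01,  1.43380132e+00, -2.50007356e-06,
        1.18143596e+00, -1.78499334e-01]), 'qd': array([-0.00115392, -0.00057385, -0.00384207,  0.00022579,  0.00014175,
       -0.00175284]), 'tau': array([ 7.30893498e-05, -4.43298590e+01, -1.78587288e+01, -1.75122377e-04,
        3.88794710e-03,  1.30639452e-05]), 'tcp_pos': array([0.26229715, 0.56659086, 0.24441906]), 'tool_rot': array([ 2.15199692e-01,  9.76569541e-01, -9.34344220e-04, -3.88721155e-04]), 'force': array([ 0.0237075 , -0.90459016,  0.62960606]), 'ft_torque': array([-0.05171877, -0.01587983,  0.01070613]), 'gripper_force': 0.0, 'finger_gap': 1.0041587616841172} 0.014
```

View pics/top0.png

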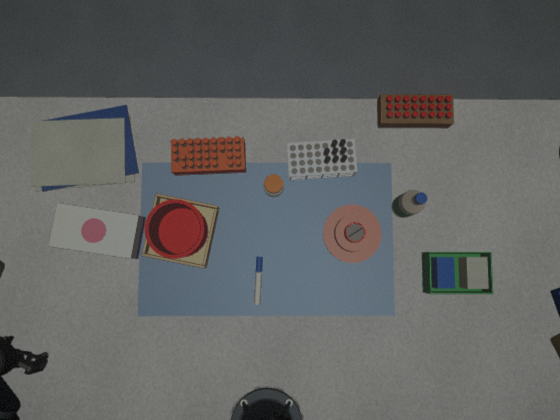

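View pics/scene0.png

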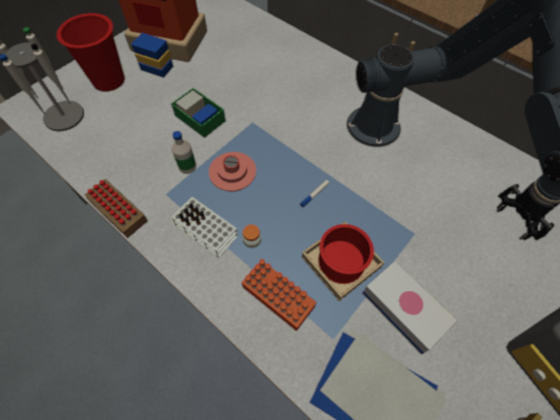

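The top view shows the lid at about (352,233) with its neck at (355,232), and the pail mouth at about (176,229). The jar is at (273,184), the pen at (259,280) and the bottle at (412,202). Next I'll fit positions with depth.

Run:
```python
from h import *
from scipy.optimize import least_squares
def fit(P):
    f=lambda c:np.hypot(P[:,0]-c[0],P[:,1]-c[1])-c[2]
    r=least_squares(f,[*P[:,:2].mean(0),.07],loss="soft_l1",f_scale=.002);return r.x.round(4)
for n,lc,pc in(("top",(352,233),(176,229)),("scene",(232,170),(346,250))):
    s=dict(np.load(n+"0.npz"));w=cloud(s);v,u=np.indices(w.shape[:2])
    px=s["pixels"].astype(int)
    def outer(m):  # outer border of mask -> circle
        m=m.astype(np.uint8);c=max(cv2.findContours(m,0,cv2.CHAIN_APPROX_NONE)[0],key=cv2.contourArea)[:,0];return w[c[:,1],c[:,0]]
    near=lambda c,r:np.hypot(u-c[0],v-c[1])<r
    z=w[...,2]
    for nm,c,lo,hi in(("rim",lc,.030,.048),("shoulder",lc,.053,.067),("neck",lc,.080,.100),("pailrim",pc,.105,.125)):
        m=near(c,45)&(z>lo)&(z<hi)
        P=w[m]
        print(n,nm,m.sum(),"z",np.median(P[:,2]).round(4),"fit outer",fit(outer(m)),"bbox mid",((P.max(0)+P.min(0))/2).round(4),(np.ptp(P,axis=0)).round(4))
    print("table z",np.nanmedian(z[near(lc,70)]))
```

```text
top rim 1590 z 0.0378 fit outer [ 0.5491 -0.2521  0.0846] bbox mid [ 0.5493 -0.2529  0.0388] [0.168  0.1718 0.0171]
top shoulder 724 z 0.0596 fit outer [ 0.5489 -0.2519  0.0519] bbox mid [ 0.5489 -0.2521  0.06  ] [0.1046 0.1048 0.0135]
top neck 324 z 0.0893 fit outer [ 0.5489 -0.2518  0.0274] bbox mid [ 0.5496 -0.2519  0.0903] [0.0569 0.0567 0.0175]
top pailrim 802 z 0.1139 fit outer [0.5578 0.2505 0.0809] bbox mid [0.5583 0.2508 0.1145] [0.1631 0.1632 0.019 ]
table z 0.001640718595360413
scene rim 878 z 0.0386 fit outer [ 0.5502 -0.2507  0.0847] bbox mid [ 0.5567 -0.2763  0.0388] [0.184  0.2215 0.0175]
scene shoulder 388 z 0.0605 fit outer [ 0.5506 -0.2506  0.0506] bbox mid [ 0.6104 -0.2889  0.0601] [0.2243 0.1991 0.0136]
scene neck 204 z 0.0897 fit outer [ 0.55   -0.2503  0.0274] bbox mid [ 0.5766 -0.305   0.0886] [0.1113 0.1678 0.0172]
scene pailrim 692 z 0.1149 fit outer [0.5594 0.2525 0.081 ] bbox mid [0.5587 0.2521 0.1138] [0.1643 0.1636 0.0171]
table z 0.002789386290015017
```

```bash
cat >> h.py <<'E'
def go(*t):
    s=monitor.sense();M=R.from_quat(s["tool_rot"])
    d=M.inv().apply(np.array(t)-s["tcp_pos"]);print("frac",(d/.8).round(4),"mm",(d*1000).round(1),"tilt",M.as_matrix()[:2,2].round(4))
def st():
    s=monitor.sense();print("t",round(s["t"],2),"tcp",s["tcp_pos"].round(4),"F",s["force"].round(2),"gap",round(s["finger_gap"],3),"g",round(s["gripper_force"],1))
E
python3 -m pendant '[[[-0.0378,-0.0388,0,0,0,0,1],[-0.0378,-0.0388,0,0,0,0,1],[-0.0378,-0.0388,0,0,0,0,1],[-0.0378,-0.0388,0,0,0,0,1],[-0.0378,-0.0388,0,0,0,0,1],[-0.0378,-0.0388,0,0,0,0,1],[-0.0378,-0.0388,0,0,0,0,1],[-0.0378,-0.0388,0,0,0,0,1],[-0.0378,-0.0388,0,0,0,0,1],[-0.0378,-0.0388,0,0,0,0,1],[-0.0378,-0.0388,0,0,0,0,1],[-0.0378,-0.0388,0,0,0,0,1],[-0.0378,-0.0388,0,0,0,0,1],[-0.0378,-0.0388,0,0,0,0,1],[-0.0378,-0.0388,0,0,0,0,1],[-0.0378,-0.0388,0,0,0,0,1],[-0.0378,-0.0388,0,0,0,0,1],[-0.0378,-0.0388,0,0,0,0,1],[-0.0378,-0.0388,0,0,0,0,1],[-0.0378,-0.0388,0,0,0,0,1]]]' 40
python3 -m pendant '[[[0,0,0,0,0,0,1],[0,0,0,0,0,0,1],[0,0,0,0,0,0,1]]]'
python3 -c "
from h import *
st();go(.5495,-.251,.08);s=eyes.snapshot('wrist');save(s,'w1.png');print(s['eye'],s['attitude'],s['intrinsics'],monitor.sense()['tool_rot'])"
```

```text
t: 2.1
tcp_pos: [0.5505, -0.252, 0.2448]
tool_rot: [0.215, 0.977, 0.0, -0.0]
force: [0.7, -0.5, 0.1]
finger_gap: 1.0
gripper_force: 0.0
t: 2.4
tcp_pos: [0.5496, -0.249, 0.2447]
tool_rot: [0.215, 0.977, 0.001, -0.001]
force: [-0.9, -0.3, 0.4]
finger_gap: 1.003
gripper_force: 0.0
t 2.4 tcp [ 0.5496 -0.249   0.2447] F [-0.87 -0.35  0.38] gap 1.003 g 0.0
frac [-0.0014 -0.0025  0.2059] mm [ -1.1  -2.  164.7] tilt [-0.0019  0.0018]
[ 0.48693232 -0.21945089  0.37411021] [0.83479572 0.53343837 0.07310226 0.11495946] [[325.1922621    0.         280.33711804]
 [  0.         325.1922621  207.72171083]
 [  0.           0.           1.        ]] [ 2.14668742e-01  9.76686367e-01  5.17866866e-04 -8.96309520e-04]
```

```bash
python3 -m pendant '[[[-0.0014,-0.0022,0.05,0,0,0,1],[0,0,0.05,0,0,0,1],[0,0,0.05,0,0,0,1],[0,0,0,0,0,0,1],[0,0,0,0,0,0,1],[0,0,0,0,0,0,1]]]'
python3 -c "
from h import *
st();go(.5495,-.251,.082)
s=eyes.snapshot('wrist');save(s,'w1.png')"
```

```text
t: 3.05
tcp_pos: [0.5522, -0.2528, 0.1277]
tool_rot: [0.215, 0.977, -0.001, 0.002]
force: [0.2, -0.4, -0.2]
finger_gap: 1.0
gripper_force: 0.0
t 3.05 tcp [ 0.5522 -0.2528  0.1277] F [ 0.15 -0.41 -0.15] gap 1.0 g 0.0
frac [0.0043 0.0006 0.0571] mm [ 3.4  0.5 45.7] tilt [ 0.0035 -0.0025]
```

View pics/w1.png

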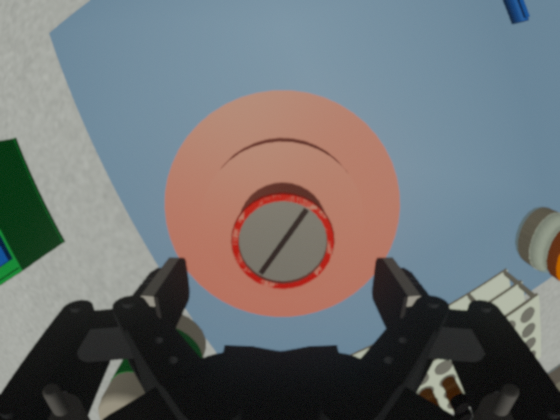

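The wrist view shows the neck at (283,240), midway between the fingers (inner edges at 185 and 377). The grasp is lined up, so I'll go down.

```bash
python3 -m pendant '[[[0.001,0,0.02,0,0,0,1],[0,0,0.02,0,0,0,1],[0,0,0.015,0,0,0,1],[0,0,0,0,0,0,1],[0,0,0,0,0,0,1]]]' >/dev/null
for i in 1 2 3; do python3 -m pendant '[[[0,0,0,0,0,0,1]]]' >/dev/null; python3 -c "
from h import *
st();go(.5495,-.251,.081)"; done
```

```text
t 3.7 tcp [ 0.5508 -0.2526  0.0824] F [0.17 0.71 1.09] gap 0.996 g 0.0
frac [0.0023 0.0011 0.0017] mm [1.8 0.9 1.4] tilt [ 0.0017 -0.0012]
t 3.8 tcp [ 0.5506 -0.2525  0.0822] F [ 0.09 -0.73 -0.22] gap 1.002 g 0.0
frac [0.002  0.0011 0.0015] mm [1.6 0.9 1.2] tilt [ 0.0014 -0.001 ]
t 3.9 tcp [ 0.5504 -0.2523  0.0819] F [0.27 1.05 0.4 ] gap 1.0 g 0.0
frac [0.0017 0.0011 0.0011] mm [1.3 0.8 0.9] tilt [ 0.0009 -0.0006]
```

```bash
python3 -m pendant '[[[0.001,0,0,0,0,0,0.9],[0,0,0,0,0,0,0.75],[0,0,0,0,0,0,0.6],[0,0,0,0,0,0,0.5],[0,0,0,0,0,0,0.5],[0,0,0,0,0,0,0.5],[0,0,0,0,0,0,0.5],[0,0,0,0,0,0,0.5]]]' 50
python3 -c "
from h import *
st();go(.5495,-.251,.081)"
python3 -m pendant '[[[0,0,-0.005,0,0,0,0.5],[0,0,-0.02,0,0,0,0.5],[0,0,-0.04,0,0,0,0.5],[0,0,-0.05,0,0,0,0.5],[0,0,-0.05,0,0,0,0.5],[0,0,-0.05,0,0,0,0.5],[0,0,0,0,0,0,0.5],[0,0,0,0,0,0,0.5],[0,0,0,0,0,0,0.5],[0,0,0,0,0,0,0.5],[0,0,0,0,0,0,0.5]]]' 
python3 -c "
from h import *
st();go(.5585,.2515,.255)"
```

```text
t: 4.7
tcp_pos: [0.5494, -0.2515, 0.0817]
tool_rot: [0.215, 0.977, 0.0, 0.0]
force: [-0.5, 1.8, 5.8]
finger_gap: 0.638
gripper_force: 52.3
t 4.7 tcp [ 0.5494 -0.2515  0.0817] F [-0.48  1.82  5.75] gap 0.638 g 52.3
frac [0.0002 0.0007 0.0009] mm [0.2 0.5 0.7] tilt [0.0002 0.0002]
t: 5.8
tcp_pos: [0.5486, -0.2514, 0.2515]
tool_rot: [0.215, 0.977, 0.001, -0.002]
force: [-0.2, 0.3, -1.9]
finger_gap: 0.639
gripper_force: 53.4
t 5.8 tcp [ 0.5486 -0.2514  0.2515] F [-0.25  0.34 -1.86] gap 0.639 g 53.4
frac [ 0.2531  0.5755 -0.0032] mm [202.4 460.4  -2.5] tilt [-0.003   0.0021]
```

```bash
python3 -m pendant '[[[0.0081,0.0185,0,0,0,0,0.5],[0.0163,0.037,0,0,0,0,0.5],[0.0181,0.0411,0,0,0,0,0.5],[0.0181,0.0411,0,0,0,0,0.5],[0.0181,0.0411,0,0,0,0,0.5],[0.0181,0.0411,0,0,0,0,0.5],[0.0181,0.0411,0,0,0,0,0.5],[0.0181,0.0411,0,0,0,0,0.5],[0.0181,0.0411,0,0,0,0,0.5],[0.0181,0.0411,0,0,0,0,0.5],[0.0181,0.0411,0,0,0,0,0.5],[0.0181,0.0411,0,0,0,0,0.5],[0.0181,0.0411,0,0,0,0,0.5],[0.0181,0.0411,0,0,0,0,0.5],[0.009,0.0205,0,0,0,0,0.5],[0.0041,0.0093,0,0,0,0,0.5],[0,0,0,0,0,0,0.5],[0,0,0,0,0,0,0.5],[0,0,0,0,0,0,0.5],[0,0,0,0,0,0,0.5]]]' 
python3 -m pendant '[[[0,0,0,0,0,0,0.5],[0,0,0,0,0,0,0.5],[0,0,0,0,0,0,0.5],[0,0,0,0,0,0,0.5],[0,0,0,0,0,0,0.5],[0,0,0,0,0,0,0.5]]]'
python3 - <<'E'
from h import *
st();go(.5585,.2515,.200)
for n in("top","scene"):
    s=eyes.snapshot(n);save(s,n+"1.png");w=cloud(s);z=w[...,2]
    near=np.hypot(w[...,0]-.5585,w[...,1]-.2515)<.1
    m=near&(z>.195)&(z<.220)
    P=w[m];rr=np.hypot(P[:,0]-np.median(P[:,0]),P[:,1]-np.median(P[:,1]))
    A=np.c_[P[:,:2]-[.5585,.2515],np.ones(len(P))]
    k=(abs(P[:,2]-np.median(P[:,2]))<.006)
    c=np.linalg.lstsq(A[k],P[k,2],rcond=None)[0]
    print(n,m.sum(),"plane",c.round(4),"bbox",P[k].min(0).round(4),P[k].max(0).round(4),"circ",cv2.minEnclosingCircle((P[k][:,:2]*1000).astype(np.float32)))
E
```

```text
t: 7.8
tcp_pos: [0.5592, 0.2525, 0.2533]
tool_rot: [0.216, 0.976, -0.0, -0.0]
force: [0.3, -0.3, -2.5]
finger_gap: 0.638
gripper_force: 53.4
t: 8.4
tcp_pos: [0.559, 0.2538, 0.2533]
tool_rot: [0.215, 0.977, -0.0, 0.0]
force: [0.2, -0.6, -1.9]
finger_gap: 0.636
gripper_force: 53.4
t 8.4 tcp [0.559  0.2538 0.2533] F [ 0.21 -0.6  -1.92] gap 0.636 g 53.4
frac [-0.0007 -0.0029  0.0666] mm [-0.6 -2.3 53.3] tilt [ 0. -0.]
top 1344 plane [0.0004 0.0029 0.2092] bbox [0.4733 0.1665 0.2032] [0.6451 0.3341 0.2151] circ ((558.860595703125, 251.98033142089844), 86.33670043945312)
scene 1334 plane [0.0016 0.0052 0.2101] bbox [0.4758 0.1682 0.2044] [0.6465 0.3394 0.2162] circ ((559.5147705078125, 252.7522735595703), 87.39595794677734)
```

View pics/scene1.png

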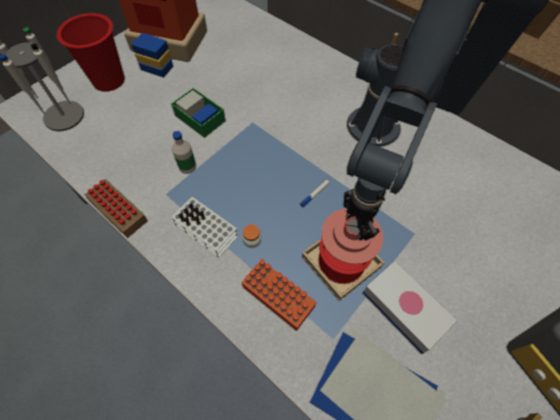

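The scene view shows the lid level in the gripper at about (352,236), over the red pail. It sits within 2 mm of the mouth's axis. I'll correct that and lower it.

```bash
python3 -m pendant '[[[-0.0006,-0.0022,0.02,0,0,0,0.5],[0,0,0.03,0,0,0,0.5],[0,0,0.02,0,0,0,0.5],[0,0,0.007,0,0,0,0.5],[0,0,0,0,0,0,0.5],[0,0,0,0,0,0,0.5],[0,0,0,0,0,0,0.5],[0,0,0,0,0,0,0.5],[0,0,0,0,0,0,0.5]]]' >/dev/null
python3 -c "
from h import *
st();go(.5585,.2520,.1767)"
```

```text
t 9.4 tcp [0.559  0.2521 0.1924] F [ 0.2  -0.8  -1.89] gap 0.639 g 53.4
frac [ 0.0005 -0.0004  0.0196] mm [ 0.4 -0.3 15.7] tilt [0.0012 0.0003]
```

```bash
python3 -m pendant '[[[0.0003,-0.0003,0.006,0,0,0,0.5],[0,0,0.003,0,0,0,0.5],[0,0,0.002,0,0,0,0.5],[0,0,0,0,0,0,0.5],[0,0,0,0,0,0,0.5],[0,0,0,0,0,0,0.5]]]'
python3 -m pendant '[[[0,0,0.002,0,0,0,0.5],[0,0,0.001,0,0,0,0.5],[0,0,0,0,0,0,0.5],[0,0,0,0,0,0,0.5],[0,0,0,0,0,0,0.5]]]' 
python3 -c "
from h import *
st();go(.5585,.2520,.1767)"
```

```text
t: 10.0
tcp_pos: [0.5584, 0.2521, 0.1829]
tool_rot: [0.215, 0.977, 0.0, -0.0]
force: [-0.8, 1.9, -1.3]
finger_gap: 0.637
gripper_force: 53.7
t: 10.5
tcp_pos: [0.5587, 0.252, 0.1816]
tool_rot: [0.215, 0.977, 0.0, 0.001]
force: [-2.3, 2.1, 4.6]
finger_gap: 0.637
gripper_force: 54.4
t 10.5 tcp [0.5587 0.252  0.1816] F [-2.29  2.06  4.62] gap 0.637 g 54.4
frac [ 0.0002 -0.0001  0.0061] mm [ 0.2 -0.1  4.9] tilt [0.0013 0.0004]
```

```bash
python3 -m pendant '[[[0.0007,0.0003,0.002,0,0,0,0.5],[0,0,0.002,0,0,0,0.5],[0,0,0,0,0,0,0.5],[0,0,0,0,0,0,0.5],[0,0,0,0,0,0,0.5],[0,0,0,0,0,0,0.5]]]'
python3 -c "
from h import *
st();go(.5585,.2520,.176)"
```

```text
t: 11.1
tcp_pos: [0.5584, 0.2523, 0.1776]
tool_rot: [0.215, 0.977, 0.0, 0.001]
force: [-0.6, 1.4, 4.9]
finger_gap: 0.637
gripper_force: 54.1
t 11.1 tcp [0.5584 0.2523 0.1776] F [-0.62  1.38  4.94] gap 0.637 g 54.1
frac [-0.0003 -0.0003  0.002 ] mm [-0.2 -0.2  1.6] tilt [0.0012 0.0001]
```

```bash
python3 -m pendant '[[[0.0002,0.0001,0.002,0,0,0,0.5],[0,0,0,0,0,0,0.5],[0,0,0,0,0,0,0.5],[0,0,0,0,0,0,0.5],[0,0,0,0,0,0,0.5]]]'
cat >> h.py <<'E'
def lid(names=("top","scene"),tag=None):
    for n in names:
        s=eyes.snapshot(n);w=cloud(s);z=w[...,2]
        if tag: save(s,n+tag+".png")
        C=np.array([.5585,.2515]); r=np.hypot(w[...,0]-C[0],w[...,1]-C[1])
        px=s["pixels"].astype(int);pink=(px[...,1]>.4*px[...,0])&(px[...,0]>px[...,2]+30)
        m=(r>.058)&(r<.083)&(z>.108)&(z<.145)&pink
        P=w[m];A=np.c_[P[:,:2]-C,np.ones(len(P))];k=np.ones(len(P),bool)
        for _ in range(4):
            c=np.linalg.lstsq(A[k],P[k,2],rcond=None)[0];k=abs(A@c-P[:,2])<.003
        Q=w[(r<.1)&(z>.105)&(z<.15)&pink]
        print(n,k.sum(),"rim underside above mouth mm",round((c[2]-.120)*1000,2),"slope x,y",c[:2].round(4),"centre",np.round((Q.max(0)+Q.min(0))/2,4)[:2],np.ptp(Q,axis=0)[:2].round(4))
E
python3 -c "
from h import *
st();go(.5585,.2520,.176);lid(tag='2')"
```

```text
t: 11.6
tcp_pos: [0.5582, 0.2524, 0.1757]
tool_rot: [0.215, 0.977, 0.0, 0.0]
force: [0.3, 1.1, 3.8]
finger_gap: 0.642
gripper_force: 54.2
t 11.6 tcp [0.5582 0.2524 0.1757] F [0.32 1.06 3.85] gap 0.642 g 54.2
frac [-0.0005 -0.0003 -0.0003] mm [-0.4 -0.2 -0.3] tilt [ 0.0007 -0.0001]
top 691 rim underside above mouth mm 11.71 slope x,y [0.0013 0.0032] centre [0.5585 0.2489] [0.1692 0.1665]
scene 763 rim underside above mouth mm 12.69 slope x,y [0.0036 0.0056] centre [0.5615 0.2529] [0.1674 0.1691]
```

```bash
python3 -m pendant '[[[0,0,0,0,0,0,0.75],[0,0,0,0,0,0,0.9],[0,0,0,0,0,0,1],[0,0,0,0,0,0,1],[0,0,0,0,0,0,1],[0,0,0,0,0,0,1],[0,0,0,0,0,0,1],[0,0,-0.02,0,0,0,1],[0,0,-0.04,0,0,0,1],[0,0,-0.04,0,0,0,1],[0,0,0,0,0,0,0],[0,0,0,0,0,0,0],[0,0,0,0,0,0,0],[0,0,0,0,0,0,0],[0,0,0,0,0,0,0],[0,0,0,0,0,0,0]]]'
python3 -c "
from h import *
st();lid();d=R.from_quat(monitor.sense()['tool_rot']).as_matrix()[:,0];print(d)
C=np.array([.5585,.2517,.26]);go(*(C+.076*d));go(*(C-.076*d))"
```

```text
t: 13.3
tcp_pos: [0.5575, 0.2523, 0.2548]
tool_rot: [0.215, 0.977, -0.0, -0.001]
force: [0.6, -0.0, 0.5]
finger_gap: 0.003
gripper_force: 0.0
t 13.3 tcp [0.5575 0.2523 0.2548] F [ 0.56 -0.03  0.48] gap 0.003 g 0.0
top 761 rim underside above mouth mm 12.15 slope x,y [0.0073 0.0045] centre [0.5586 0.2293] [0.1696 0.1275]
scene 846 rim underside above mouth mm 13.26 slope x,y [0.0028 0.0031] centre [0.5642 0.2527] [0.1628 0.1695]
[-9.07390402e-01  4.20288364e-01  5.90937554e-04]
frac [ 0.0937 -0.0004 -0.0059] mm [75.  -0.3 -4.7] tilt [-0.0008 -0.0002]
frac [-0.0963 -0.0004 -0.0059] mm [-77.   -0.3  -4.7] tilt [-0.0008 -0.0002]
```

```bash
python3 -m pendant '[[[0.047,0,0,0,0,0,0],[0.047,-0.0004,0,0,0,0,0],[0,0,0.045,0,0,0,0],[0,0,0.045,0,0,0,0],[0,0,0.03,0,0,0,0],[0,0,0,0,0,0,0],[0,0,0,0,0,0,0],[0,0,0,0,0,0,0],[0,0,0,0,0,0,0],[0,0,0,0,0,0,0]]]'
python3 -c "
from h import *
st();go(.4896,.2836,.1435)
s=eyes.snapshot('wrist');save(s,'w3.png')"
```

```text
t: 14.4
tcp_pos: [0.4902, 0.284, 0.161]
tool_rot: [0.215, 0.977, 0.001, 0.001]
force: [0.5, -0.2, 0.4]
finger_gap: -0.002
gripper_force: 0.0
t 14.4 tcp [0.4902 0.284  0.161 ] F [ 0.51 -0.17  0.42] gap -0.002 g 0.0
frac [ 0.0005 -0.0008  0.0219] mm [ 0.4 -0.6 17.5] tilt [0.0024 0.0008]
```

View pics/w3.png

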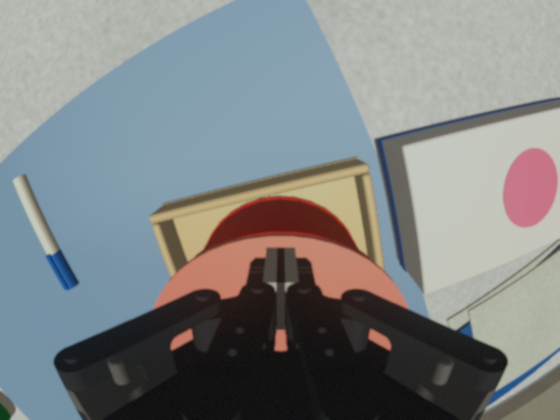

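The wrist view shows the shut fingertips at (280,250), over the lid's near rim. The rim's edge is at (280,236). I'll press gently.

```bash
python3 -m pendant '[[[0,0,0.008,0,0,0,0],[0,0,0.008,0,0,0,0],[0,0,0.002,0,0,0,0],[0,0,0,0,0,0,0],[0,0,0,0,0,0,0],[0,0,0,0,0,0,0]]]'
python3 -m pendant '[[[0,0,0.002,0,0,0,0],[0,0,0,0,0,0,0],[0,0,0,0,0,0,0],[0,0,0,0,0,0,0]]]'
python3 -c "
from h import *
st();lid();st()"
```

```text
t: 15.05
tcp_pos: [0.4894, 0.2837, 0.1452]
tool_rot: [0.215, 0.977, -0.0, -0.0]
force: [0.5, 0.5, -0.5]
finger_gap: 0.003
gripper_force: 0.0
t: 15.45
tcp_pos: [0.4895, 0.2838, 0.1437]
tool_rot: [0.215, 0.977, 0.0, 0.0]
force: [-0.9, 0.7, 0.3]
finger_gap: -0.002
gripper_force: 0.2
t 15.45 tcp [0.4895 0.2838 0.1437] F [-0.89  0.71  0.3 ] gap -0.002 g 0.2
top 857 rim underside above mouth mm 10.76 slope x,y [ 0.0215 -0.0061] centre [0.5586 0.2508] [0.1694 0.1701]
scene 900 rim underside above mouth mm 11.96 slope x,y [ 0.0207 -0.0092] centre [0.5585 0.2529] [0.1731 0.1697]
t 15.55 tcp [0.4895 0.2838 0.1438] F [-0.44  0.23 -0.46] gap 0.003 g 0.2
```

```bash
python3 -m pendant '[[[0,0,-0.04,0,0,0,0],[0,0,-0.06,0,0,0,0],[0,0,0,0,0,0,0],[-0.0475,0,0,0,0,0,0],[-0.0475,0,0,0,0,0,0],[-0.0475,0,0,0,0,0,0],[-0.0475,0,0,0,0,0,0],[0,0,0.05,0,0,0,0],[0,0,0.035,0,0,0,0],[0,0,0,0,0,0,0],[0,0,0,0,0,0,0],[0,0,0,0,0,0,0],[0,0,0.006,0,0,0,0],[0,0,0.005,0,0,0,0],[0,0,0.003,0,0,0,0],[0,0,0.002,0,0,0,0],[0,0,0.0015,0,0,0,0],[0,0,0,0,0,0,0],[0,0,0,0,0,0,0]]]'
python3 -c "
from h import *
st();lid();st();d=R.from_quat(monitor.sense()['tool_rot']).as_matrix()[:,0]
C=np.array([.5585,.2517,.141]);go(*(C-.076*d))"
```

```text
t: 17.45
tcp_pos: [0.6282, 0.2199, 0.1421]
tool_rot: [0.215, 0.977, 0.0, 0.001]
force: [1.2, 1.4, 2.1]
finger_gap: -0.006
gripper_force: 1.2
t 17.45 tcp [0.6282 0.2199 0.1421] F [1.2  1.41 2.07] gap -0.006 g 1.2
top 447 rim underside above mouth mm 8.22 slope x,y [-0.012   0.0055] centre [0.5504 0.248 ] [0.1476 0.1668]
scene 527 rim underside above mouth mm 9.22 slope x,y [-0.0139  0.0135] centre [0.559  0.2612] [0.1717 0.153 ]
t 17.55 tcp [0.6279 0.2199 0.142 ] F [ 0.84 -0.06  2.87] gap 0.002 g 1.3
frac [ 0.0004 -0.0004  0.0012] mm [ 0.4 -0.3  1. ] tilt [0.0012 0.0002]
```

```bash
python3 -m pendant '[[[0,0,-0.04,0,0,0,0],[0,0,-0.06,0,0,0,0],[0,0,0,0,0,0,0],[0.0475,0,0,0,0,0,0],[0.0475,0,0,0,0,0,0],[0.0475,0,0,0,0,0,0],[0.0475,0,0,0,0,0,0],[0,0,0.05,0,0,0,0],[0,0,0.035,0,0,0,0],[0,0,0,0,0,0,0],[0,0,0,0,0,0,0],[0,0,0,0,0,0,0],[0,0,0.007,0,0,0,0],[0,0,0.005,0,0,0,0],[0,0,0.003,0,0,0,0],[0,0,0.002,0,0,0,0],[0,0,0.0015,0,0,0,0],[0,0,0,0,0,0,0],[0,0,0,0,0,0,0]]]'
python3 -c "
from h import *
st();lid();st();d=R.from_quat(monitor.sense()['tool_rot']).as_matrix()[:,0]
C=np.array([.5585,.2517,.139]);go(*(C+.076*d))"
```

```text
t: 19.45
tcp_pos: [0.4895, 0.2839, 0.1389]
tool_rot: [0.215, 0.977, 0.0, 0.0]
force: [0.1, 1.5, 1.7]
finger_gap: 0.001
gripper_force: 0.8
t 19.45 tcp [0.4895 0.2839 0.1389] F [0.11 1.54 1.69] gap 0.001 g 0.8
top 872 rim underside above mouth mm 5.88 slope x,y [ 0.0222 -0.0165] centre [0.5589 0.2501] [0.1699 0.1686]
scene 882 rim underside above mouth mm 7.37 slope x,y [ 0.0215 -0.0141] centre [0.5581 0.2526] [0.1719 0.1704]
t 19.55 tcp [0.4895 0.2839 0.1389] F [0.03 0.65 1.38] gap 0.0 g 0.8
frac [-0.0002 -0.0003 -0.0001] mm [-0.2 -0.2 -0.1] tilt [0.0001 0.0002]
```

```bash
python3 -m pendant '[[[0,0,-0.04,0,0,0,0],[0,0,-0.06,0,0,0,0],[0,0,0,0,0,0,0],[-0.0475,0,0,0,0,0,0],[-0.0475,0,0,0,0,0,0],[-0.0475,0,0,0,0,0,0],[-0.0475,0,0,0,0,0,0],[0,0,0.05,0,0,0,0],[0,0,0.035,0,0,0,0],[0,0,0,0,0,0,0],[0,0,0,0,0,0,0],[0,0,0,0,0,0,0],[0,0,0.006,0,0,0,0],[0,0,0.005,0,0,0,0],[0,0,0.003,0,0,0,0],[0,0,0.002,0,0,0,0],[0,0,0.002,0,0,0,0],[0,0,0,0,0,0,0],[0,0,0,0,0,0,0]]]'
python3 -c "
from h import *
st();lid();st()"
```

```text
t: 21.45
tcp_pos: [0.6281, 0.2199, 0.1368]
tool_rot: [0.215, 0.977, 0.0, 0.001]
force: [2.8, 0.4, 2.2]
finger_gap: 0.004
gripper_force: 1.2
t 21.45 tcp [0.6281 0.2199 0.1368] F [2.81 0.41 2.24] gap 0.004 g 1.2
top 461 rim underside above mouth mm 3.88 slope x,y [-0.0245  0.0065] centre [0.5506 0.2474] [0.148  0.1657]
scene 519 rim underside above mouth mm 4.57 slope x,y [-0.0219 -0.0018] centre [0.5588 0.2619] [0.1717 0.1508]
t 21.55 tcp [0.628  0.2199 0.1368] F [ 2.38 -0.54  2.39] gap -0.001 g 1.2
```

```bash
python3 -m pendant '[[[0,0,-0.04,0,0,0,0],[0,0,-0.06,0,0,0,0],[0,0,0,0,0,0,0],[0.0475,0,0,0,0,0,0],[0.0475,0,0,0,0,0,0],[0.0475,0,0,0,0,0,0],[0.0475,0,0,0,0,0,0],[0,0,0.05,0,0,0,0],[0,0,0.035,0,0,0,0],[0,0,0,0,0,0,0],[0,0,0,0,0,0,0],[0,0,0,0,0,0,0],[0,0,0.007,0,0,0,0],[0,0,0.005,0,0,0,0],[0,0,0.003,0,0,0,0],[0,0,0.0018,0,0,0,0],[0,0,0,0,0,0,0],[0,0,0,0,0,0,0]]]'
python3 -c "
from h import *
st();lid();st()"
```

```text
t: 23.35
tcp_pos: [0.4897, 0.2839, 0.1352]
tool_rot: [0.215, 0.977, 0.0, 0.0]
force: [0.8, 1.3, 1.4]
finger_gap: -0.004
gripper_force: 0.6
t 23.35 tcp [0.4897 0.2839 0.1352] F [0.8  1.31 1.36] gap -0.004 g 0.6
top 855 rim underside above mouth mm 1.76 slope x,y [ 0.0072 -0.0105] centre [0.5579 0.2502] [0.1679 0.1706]
scene 867 rim underside above mouth mm 2.61 slope x,y [ 0.0138 -0.01  ] centre [0.5579 0.2528] [0.1721 0.1699]
t 23.45 tcp [0.4897 0.2839 0.1352] F [0.54 1.33 1.19] gap -0.0 g 0.6
```

```bash
python3 -m pendant '[[[0,0,-0.04,0,0,0,0],[0,0,-0.06,0,0,0,0],[0,0,0,0,0,0,0],[-0.0475,0,0,0,0,0,0],[-0.0475,0,0,0,0,0,0],[-0.0475,0,0,0,0,0,0],[-0.0475,0,0,0,0,0,0],[0,0,0.05,0,0,0,0],[0,0,0.035,0,0,0,0],[0,0,0,0,0,0,0],[0,0,0,0,0,0,0],[0,0,0,0,0,0,0],[0,0,0.006,0,0,0,0],[0,0,0.005,0,0,0,0],[0,0,0.003,0,0,0,0],[0,0,0.002,0,0,0,0],[0,0,0.0015,0,0,0,0],[0,0,0,0,0,0,0],[0,0,0,0,0,0,0]]]'
python3 -c "
from h import *
st();lid();st()"
```

```text
t: 25.35
tcp_pos: [0.6279, 0.22, 0.1342]
tool_rot: [0.215, 0.977, 0.0, 0.001]
force: [-0.2, -0.0, 5.2]
finger_gap: -0.0
gripper_force: 2.5
t 25.35 tcp [0.6279 0.22   0.1342] F [-0.16 -0.05  5.24] gap -0.0 g 2.5
top 446 rim underside above mouth mm 0.07 slope x,y [-0.0128 -0.0014] centre [0.5497 0.2478] [0.146  0.1661]
scene 510 rim underside above mouth mm 1.53 slope x,y [-0.0106 -0.0074] centre [0.5585 0.2612] [0.1717 0.1528]
t 25.45 tcp [0.6279 0.22   0.1342] F [-0.5   0.92  4.82] gap 0.004 g 2.6
```

```bash
python3 -m pendant '[[[0,0,-0.04,0,0,0,0],[0,0,-0.06,0,0,0,0],[0,0,0,0,0,0,0],[0.0475,0,0,0,0,0,0],[0.0475,0,0,0,0,0,0],[0.0475,0,0,0,0,0,0],[0.0475,0,0,0,0,0,0],[0,0,0.05,0,0,0,0],[0,0,0.035,0,0,0,0],[0,0,0,0,0,0,0],[0,0,0,0,0,0,0],[0,0,0,0,0,0,0],[0,0,0.007,0,0,0,0],[0,0,0.005,0,0,0,0],[0,0,0.003,0,0,0,0],[0,0,0.001,0,0,0,0],[0,0,0,0,0,0,0],[0,0,0,0,0,0,0]]]'
python3 -c "
from h import *
st();lid();st()"
```

```text
t: 27.25
tcp_pos: [0.49, 0.2838, 0.1341]
tool_rot: [0.215, 0.977, 0.0, 0.001]
force: [-2.3, -0.6, 10.0]
finger_gap: -0.002
gripper_force: 5.1
t 27.25 tcp [0.49   0.2838 0.1341] F [-2.31 -0.58  9.98] gap -0.002 g 5.1
top 862 rim underside above mouth mm -0.45 slope x,y [0.0026 0.0003] centre [0.5582 0.2506] [0.1684 0.171 ]
scene 875 rim underside above mouth mm 0.7 slope x,y [-0.0024 -0.0033] centre [0.5588 0.2524] [0.1758 0.17  ]
t 27.35 tcp [0.49   0.2838 0.134 ] F [-2.03 -0.78  9.93] gap -0.003 g 5.1
```

Side A is on the rim: 10 N with no further motion, and level. One confirming press on side B, then retreat and look.

```bash
python3 -m pendant '[[[0,0,-0.04,0,0,0,0],[0,0,-0.06,0,0,0,0],[0,0,0,0,0,0,0],[-0.0475,0,0,0,0,0,0],[-0.0475,0,0,0,0,0,0],[-0.0475,0,0,0,0,0,0],[-0.0475,0,0,0,0,0,0],[0,0,0.05,0,0,0,0],[0,0,0.035,0,0,0,0],[0,0,0,0,0,0,0],[0,0,0,0,0,0,0],[0,0,0.007,0,0,0,0],[0,0,0.005,0,0,0,0],[0,0,0.003,0,0,0,0],[0,0,0.0005,0,0,0,0],[0,0,0,0,0,0,0],[0,0,0,0,0,0,0]]]'
python3 -m pendant '[[[0,0,-0.04,0,0,0,0],[0,0,-0.06,0,0,0,0],[0,0,-0.05,0,0,0,0],[0.05,0,-0.03,0,0,0,0],[0.05,0,0,0,0,0,0],[0.05,0,0,0,0,0,0],[0.05,0,0,0,0,0,0],[0.04,0,0,0,0,0,0],[0,0,0,0,0,0,0],[0,0,0,0,0,0,0],[0,0,0,0,0,0,0],[0,0,0,0,0,0,0],[0,0,0,0,0,0,0],[0,0,0,0,0,0,0]]]'
python3 -c "
from h import *
st();lid(tag='9')
a=cv2.imread('pics/top9.png')[150:310,80:280];b=cv2.imread('pics/scene9.png')[170:330,240:440]
cv2.imwrite('pics/fin.png',np.hstack([cv2.resize(a,None,fx=2,fy=2),cv2.resize(b,None,fx=2,fy=2)]))"
```

```text
t: 29.05
tcp_pos: [0.6279, 0.2202, 0.1342]
tool_rot: [0.215, 0.977, 0.0, 0.001]
force: [-2.1, -1.1, 5.6]
finger_gap: -0.001
gripper_force: 3.0
t: 30.45
tcp_pos: [0.4538, 0.3002, 0.2757]
tool_rot: [0.216, 0.976, -0.0, -0.0]
force: [0.2, 0.2, -0.0]
finger_gap: -0.002
gripper_force: 0.0
t 30.45 tcp [0.4538 0.3002 0.2757] F [ 0.22  0.22 -0.05] gap -0.002 g 0.0
top 1101 rim underside above mouth mm -0.45 slope x,y [-0.0017 -0.0038] centre [0.5581 0.2508] [0.1682 0.171 ]
scene 907 rim underside above mouth mm 0.54 slope x,y [ 0.0001 -0.0005] centre [0.559  0.2527] [0.1722 0.17  ]
```

View pics/fin.png

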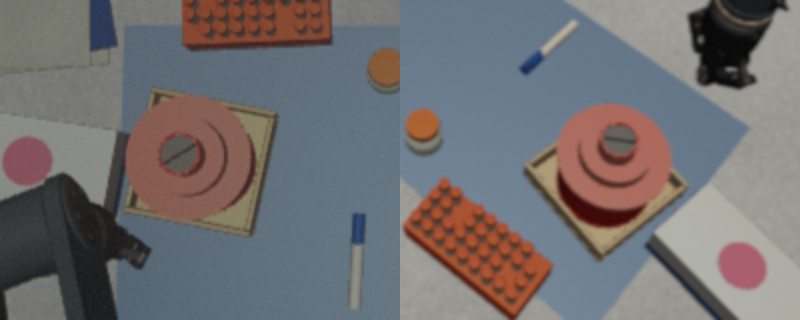

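The final picture shows the lid flush and level on the pail, at (190,155) in the left half and (613,155) in the right. The jar, pen, orange rack and glove box in view haven't moved, and the arm is clear.

```bash
python3 -c "
from station import job
print(job.sign_off())"
```

```text
the job is handed in; nothing more can be done
None
```

The lid is pressed fully home on the pail, within about 0.5 mm of flush and level to under 0.005 rad by both cameras, with the arm clear; the job was handed in at about 30.5 s, with no verdict returned.

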